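# Pack the core-drilling caddy

## Task

Pack the drilling kit away in the grey caddy: stand the three full-length core bits, hub up, each in the round well of its own size (largest bit in the largest well, and so on), and lay the long dressing bar flat in the oblong recess, each fully down on its floor. Leave the worn-out stub of a core bit and the square granite offcut where they are on the bench.

Things in the scene. Friction and masses are not known exactly. Their poses are not given: they have to be found in the camera images.
- bit_large_center (a point): centre (half-way up, on the axis) of the large diamond core bit: it stands upright, mouth down; a plain steel barrel 62 mm in diameter and 45 mm tall, and on top of it, on the same axis, a round dark threaded hub 22 mm in diameter and 36 mm tall to hold it by; 81 mm tall in all. z is the axis, up.
- bit_medium_center (a point): centre (half-way up, on the axis) of the medium diamond core bit: it stands upright, mouth down; a plain steel barrel 46 mm in diameter and 45 mm tall, and on top of it, on the same axis, a round dark threaded hub 22 mm in diameter and 36 mm tall to hold it by; 81 mm tall in all. z is the axis, up.
- bit_small_center (a point): centre (half-way up, on the axis) of the small diamond core bit: it stands upright, mouth down; a plain steel barrel 30 mm in diameter and 45 mm tall, and on top of it, on the same axis, a round dark threaded hub 22 mm in diameter and 36 mm tall to hold it by; 81 mm tall in all. z is the axis, up.
- dressing_bar_center (a point): centre of the dressing bar, a pale abrasive stone bar 70 mm long (its x), 30 mm wide (y) and 45 mm tall (z), lying flat on the bench.
- worn_stub_center (a point): centre (half-way up, on the axis) of the worn-out core bit, a look-alike to be left alone: it stands upright, mouth down; a plain steel barrel 46 mm in diameter and 12 mm tall, and on top of it, on the same axis, a round dark threaded hub 22 mm in diameter and 36 mm tall to hold it by; 48 mm tall in all. z is the axis, up. Its barrel is ground down to a low ring.
- offcut_center (a point): centre of a granite offcut, a look-alike of the dressing bar to be left alone: 48 mm square as seen from above, 45 mm tall.
- seat_large_floor (a point): middle of the floor of the largest round well, lined in dark rubber, 80 mm across inside and 20 mm deep, in one of the four 92 mm square wooden blocks that fill the caddy (block tops and caddy rim 36 mm above the table; this floor 16 mm above the table). z up; x and y along the block's sides.
- seat_medium_floor (a point): middle of the floor of the middle-sized round well, lined in dark rubber, 63 mm across inside and 20 mm deep, in one of the four 92 mm square wooden blocks that fill the caddy (block tops and caddy rim 36 mm above the table; this floor 16 mm above the table). z up; x and y along the block's sides.
- seat_small_floor (a point): middle of the floor of the smallest round well, lined in dark rubber, 46 mm across inside and 20 mm deep, in one of the four 92 mm square wooden blocks that fill the caddy (block tops and caddy rim 36 mm above the table; this floor 16 mm above the table). z up; x and y along the block's sides.
- seat_bar_floor (a point): middle of the floor of the oblong recess, lined in dark rubber, 82 mm long (its x), 46 mm wide (y) and 10 mm deep, in one of the four 92 mm square wooden blocks that fill the caddy (block tops and caddy rim 36 mm above the table; this floor 26 mm above the table). z up.

How it is judged:
By the outcome, as a careful person would: the job done as asked, in the order asked, and still so for the second after the job is handed in, with the robot touching nothing.
It also fails if it takes over 118 s, if anything falls off the work surface, if the arm or the gripper's body presses on something with over 40 N, if the wrist force passes 120 N, or if a joint passes its speed limit or range.

## Robot

A 6-joint arm with a two-finger parallel gripper is mounted at the origin on the work surface. World frame = base frame: x ahead of the robot, y to its left, z up, the work surface at z = 0. Lengths are in m, angles in rad, forces in N, time in s.
With the tool pointing down it reaches from about 0.425 to 0.95 m from the base axis. Payload 3.5 kg.
Tool frame: the origin (TCP) lies midway between the tips of the shut fingers; the grasp point (between the pads) lies ctrl.grasp_offset behind it (ctrl.grasp_offset is the distance from the TCP to the grasp point, in m); x points along the fingers, y is the direction in which the jaws open and shut, and the axes are right-handed (so a half turn about x gives the same grasp; the last joint's range is limited). The gripper opens to 85 mm and grips with 20 to 120 N. Pads are 22 mm wide; open, the fingers measure 114 mm over their backs; the gripper's body (76 mm by 85 mm) begins 54 mm behind the grasp point. The pads swing forward as they close: fully open they stand 13 mm farther back than shut.
Start: joints at [1.04, 0.286, 1.577, -0, 1.279, -0.15], TCP at [0.251, 0.627, 0.231] pointing down, gripper open.
Joint ranges: [-2.77, 2.77], [-0.9, 2.22], [0.21, 2.48], [-1.53, 4.67], [0.24, 2.81], [-2.84, 2.84]. Speed limits (rad/s): [2.79, 2.79, 3.14, 3.14, 3.14, 3.14].

## Interface

Orientations are given as a unit quaternion [x, y, z, w].
In Python, from plant import readout, read_camera, sign_off, ctrl gives the robot as it stands.
- The arm moves only by the tool drive_tool, never from a script. Its argument "steps" is a list of rows, each a list of 5 numbers: the shift along the tool's x, y, z in cm, then the turn about the tool's x in degrees, then the opening, from 0 (shut) to 1 (fully open). A call has 1 to 10 rows; each row shifts and turns the commanded pose from where the row before left it, along the tool's axes as they then stand; what a row does not reach is not made up. A row lasts 1/10 s, in which the tool goes at most 50 mm and 8.59 degrees, less where a joint would pass 70% of its speed; a pose out of reach is approached as far as the arm can. A call is refused whole if a number of a shift passes 5 or a number of a turn 8.59, either way. A call with a gripper value outside its range is refused whole. The fingers move at their own pace and stop on an object; "force" is the grip in N (left out, the last holds). Time passes only in rows, so rows that do not move let the fingers close. It gives the time, the measured TCP pose, the force and the opening at its end, in the units of the state.
- readout.get_state(): the state, without advancing time (a new reading comes with each control period).
- read_camera(name): name is "scene" or "top"; returns a dict with "frame" (480x640x3 uint8, red, green, blue), "vertical_fov" (degrees; the focal length in pixels is half the picture's height over the tangent of half this angle, whatever the lens; pixels are square), "cx", "cy" (the principal point, pixels), "eye" and "orientation" of the camera in the world. Camera axes: x right, y up, looking along -z (the intrinsics and any distortion apply to the point x, -y, -z); pixel columns grow to the right and rows downward; lengths in m; the calibration is good to about 2 mm. A picture is of the moment at which its call begins. There is no depth.
- sign_off(): hands the job in, once; it reports no verdict.
The state is a dict: "time": time; "qpos": joint angles; "dq": joint speeds; "joint_efforts": joint torques, N m; "eef_pos": TCP position; "tcp_rot": TCP orientation; "contact_force": force on the tool from outside, world axes, zero at the start; "wrist_torque": the same for the moment, N m; "opening": opening from 0.0 (shut) to 1.0 (fully open).
Only numpy, scipy, OpenCV 4.12 (cv2) and the standard library are available. Lean on these libraries where they do the work, as an engineer would, in place of code of your own. Each camera call takes 0.05 s, during which the arm holds its last target. There are 200 camera calls.

## Working session

There is one attempt and no reset: what is moved stays moved. The work goes in short steps, Python scripts to look and compute and a tool call to move; the robot and the scene stay as the last step left them, time stands still between calls to the robot, and variables do not carry over. Pictures are saved under pics/ and viewed, about 12 in all and at most 16, crops included, and the job is handed in when it is done.

Besides the shell and the picture viewer there is one more tool, called after ">>>" in YAML: its name, and indented under it one key for each argument. drive_tool: Moves the arm, as the interface text tells. Its arguments: {"type":"object","properties":{"steps":{"type":"array","items":{"type":"array","items":{"type":"number"}}},"force":{"type":"number"}},"required":["steps"]}

```bash
mkdir -p pics; ls
python3 - <<'E'
from plant import readout, read_camera, ctrl
import cv2
print(readout.get_state()); print(ctrl, getattr(ctrl,'grasp_offset',None))
for n in("scene","top"):
    c=read_camera(n); cv2.imwrite(f"pics/{n}0.png",c["frame"][:,:,::-1]); print({k:v for k,v in c.items() if k!="frame"})
E
```

```text
pics
{'time': 0.0, 'qpos': array([ 1.04000362e+00,  2.87266603e-01,  1.57817025e+00,  2.93506546e-06,
        1.27859089e+00, -1.50002507e-01]), 'dq': array([-9.93489059e-05,  8.75436010e-04, -6.11667923e-04,  1.46328406e-03,
       -3.86939242e-04,  3.29870526e-04]), 'joint_efforts': array([ 1.28297601e-03, -4.05985773e+01, -2.92620814e+01, -9.44293083e-05,
        5.80991007e-03, -4.23141842e-06]), 'eef_pos': array([0.25050585, 0.62609193, 0.22988353]), 'tcp_rot': array([ 0.13300674,  0.69461683, -0.13462915,  0.6940401 ]), 'contact_force': array([ 0.35206592, -0.35038751,  0.22888271]), 'wrist_torque': array([-0.04857272,  0.04280715, -0.00861559]), 'opening': 1.0005068536228325}
<Robot object at 0x7fd647973a10> 0.0187
{'vertical_fov': 54.99476607160254, 'cx': 318.70190878016, 'cy': 241.81254584704965, 'eye': array([0.89449731, 0.35054309, 0.67619837]), 'orientation': array([0.13193434, 0.31294696, 0.86957263, 0.35847032])}
{'vertical_fov': 42.980582678914445, 'cx': 330.76635358060895, 'cy': 238.80869961622375, 'eye': array([ 0.43111055, -0.03250788,  1.37867828]), 'orientation': array([ 0.03140828, -0.03663531, -0.70345   ,  0.7091047 ])}
```

View pics/scene0.png

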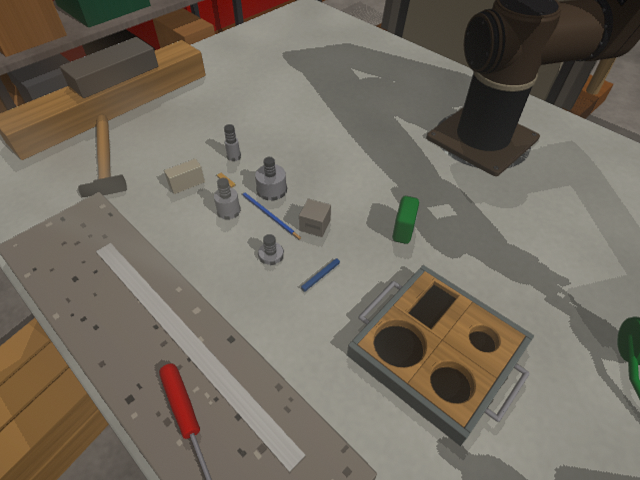

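View pics/top0.png

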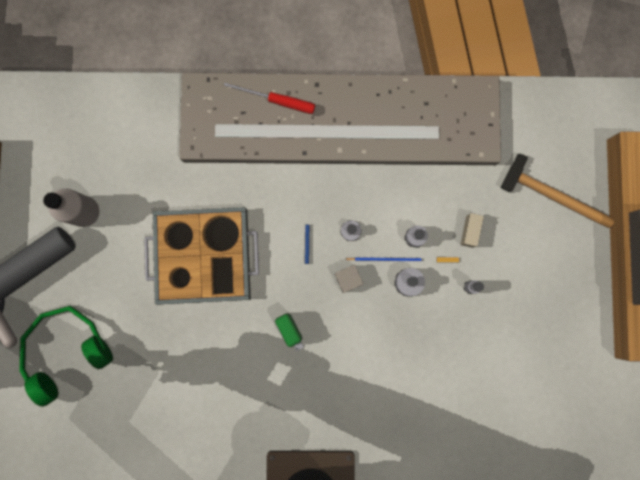

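The top view shows the kit: stub at (352,230), medium (417,236), large (410,282), small (474,287), bar (473,229) and offcut (347,277). The wells are large (220,233), medium (179,236), small (180,278) and the bar recess (222,276). Next I'll take zoomed crops with contours.

```bash
cat > h.py <<'E'
import numpy as np, cv2
from scipy.spatial.transform import Rotation as R
from plant import readout, read_camera, ctrl
def ray(c,u,v):
    f=240/np.tan(np.radians(c["vertical_fov"]/2))
    d=np.array([(u-c["cx"])/f,-(v-c["cy"])/f,-1.])
    return np.array(c["eye"]),R.from_quat(c["orientation"]).apply(d)
def onz(c,u,v,z):
    o,d=ray(c,u,v); return o+d*(z-o[2])/d[2]
def proj(c,p):
    f=240/np.tan(np.radians(c["vertical_fov"]/2))
    q=R.from_quat(c["orientation"]).inv().apply(np.array(p)-c["eye"])
    return c["cx"]+f*q[0]/-q[2], c["cy"]-f*q[1]/-q[2]
E
python3 - <<'E'
from h import *
t=read_camera("top"); s=read_camera("scene")
np.savez("c0.npz",t=t["frame"],s=s["frame"])
B=lambda c:c["frame"][:,:,::-1]
a=cv2.resize(B(t)[205:305,330:500],None,fx=4,fy=4,interpolation=cv2.INTER_CUBIC)
b=cv2.resize(B(t)[200:310,140:265],None,fx=4,fy=4,interpolation=cv2.INTER_CUBIC)
cv2.imwrite("pics/kit.png",a); cv2.imwrite("pics/cad.png",b)
cv2.imwrite("pics/skit.png",cv2.resize(B(s)[115:275,150:345],None,fx=4,fy=3.75,interpolation=cv2.INTER_CUBIC))
for n,u,v,z in [("stub",352,230,.048),("med",417,236,.081),("large",410,282,.081),("small",474,287,.081),("bar",473,229,.045),("off",347,277,.045),("WL",220,233,.036),("WM",179,236,.036),("WS",180,278,.036),("WB",222,276,.036)]:
    p=onz(t,u,v,z); print(n,p.round(3),np.hypot(*p[:2]).round(3),np.round(proj(s,p)))
E
```

```text
stub [ 0.579 -0.088  0.048] 0.586 [268. 237.]
med [ 0.564 -0.226  0.081] 0.608 [225. 181.]
large [ 0.466 -0.211  0.081] 0.511 [270. 161.]
small [ 0.456 -0.347  0.081] 0.573 [231. 128.]
bar [ 0.584 -0.355  0.045] 0.684 [181. 168.]
off [ 0.476 -0.078  0.045] 0.483 [314. 211.]
WL [0.572 0.203 0.036] 0.607 [398. 342.]
WM [0.564 0.293 0.036] 0.636 [450. 379.]
WS [0.472 0.288 0.036] 0.553 [482. 336.]
WB [0.477 0.196 0.036] 0.516 [431. 302.]
```

View pics/kit.png

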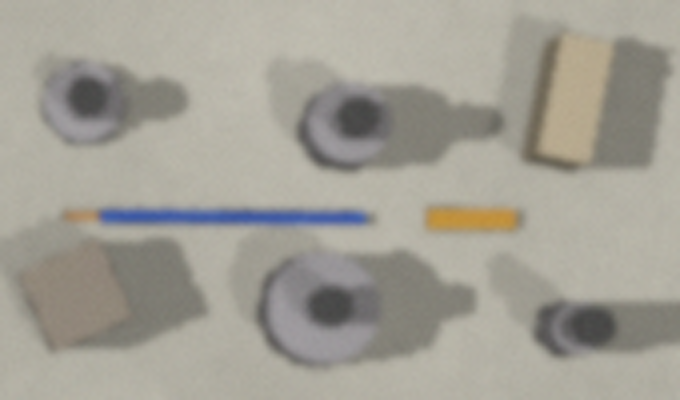

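View pics/skit.png

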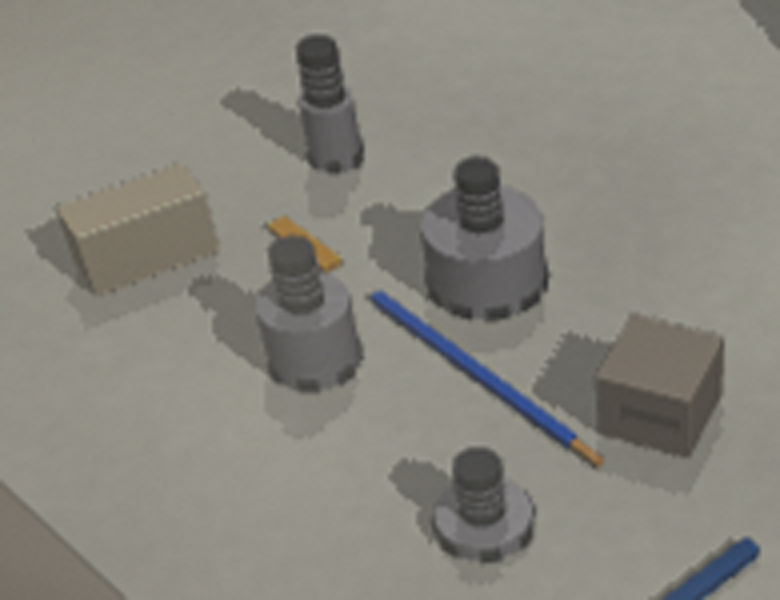

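The crops show the top-view hub caps at large (412.5,281), medium (419.5,234) and small (478.5,286.5), and the bar top at about (474,230). The scene view agrees to about 1 px. I'll refine these with masks.

Run:
```python
from h import *
t=read_camera("top"); s=read_camera("scene")
def cen(c,u,v,r,cond,z):
    x0,y0=int(u-r),int(v-r)
    im=cv2.resize(c["frame"][y0:y0+2*r,x0:x0+2*r],None,fx=8,fy=8,interpolation=cv2.INTER_CUBIC)
    m=cond(im.astype(int)).astype(np.uint8)
    n,l,st,ce=cv2.connectedComponentsWithStats(m)
    k=1+np.argmax(st[1:,4]); 
    cn=max(cv2.findContours((l==k).astype(np.uint8),0,2)[0],key=cv2.contourArea)
    f=lambda p:((np.array(p)+.5)/8-.5+[x0,y0])
    mo=cv2.moments(cn); uv=f([mo['m10']/mo['m00'],mo['m01']/mo['m00']])
    return uv,cn,f
for n,u,v in [("L",412.5,281),("M",419.5,234.5),("S",478.5,286.5),("stub",352,229.5)]:
    z=.048 if n=="stub" else .081
    uv,cn,f=cen(t,u,v,6,lambda i:i.mean(2)<85,z)
    p=onz(t,*uv,z); print(n,uv.round(1),"eqd px",(2*np.sqrt(cv2.contourArea(cn)/np.pi)/8).round(1),p.round(4),np.round(proj(s,p),1))
for n,u,v,r in [("WL",220,233,24),("WM",179,236,20),("WS",180,278,17),("WB",222,276,25)]:
    uv,cn,f=cen(t,u,v,r,lambda i:i.mean(2)<75,.036)
    P=np.array([onz(t,*f(q[0]),.036)[:2] for q in cn],np.float32)
    (c,wh,a)=cv2.minAreaRect(P); print(n,uv.round(1),"rect",np.round(c,4),np.round(wh,3),round(a,1))
uv,cn,f=cen(t,474,229,16,lambda i:(i[:,:,0]-i[:,:,2]>35)&(i.mean(2)>120),.045)
P=np.array([onz(t,*f(q[0]),.045)[:2] for q in cn],np.float32); print("bar",cv2.minAreaRect(P))
# caddy corner blocks: wood mask
uv,cn,f=cen(t,200,255,70,lambda i:(i[:,:,0]-i[:,:,2]>35),.036)
P=np.array([onz(t,*f(q[0]),.036)[:2] for q in cn],np.float32); print("wood",cv2.minAreaRect(P),cv2.boxPoints(cv2.minAreaRect(P)))
```

```text
L [412.5 281.1] eqd px 8.9 [ 0.4675 -0.2161  0.081 ] [267.5 160.1]
M [419.2 234. ] eqd px 8.9 [ 0.5683 -0.2311  0.081 ] [221.6 181. ]
S [477.6 286.1] eqd px 9.3 [ 0.458  -0.3546  0.081 ] [227.8 127.3]
stub [351.6 228.9] eqd px 8.2 [ 0.582  -0.0874  0.048 ] [267.6 237.7]
WL [220.3 233.4] rect [0.5706 0.2025] [0.078 0.078] 46.0
WM [178.2 235.4] rect [0.5657 0.2951] [0.062 0.061] 46.3
WS [179.4 277.4] rect [0.4727 0.2897] [0.044 0.045] 18.0
WB [221.8 275.2] rect [0.4785 0.1967] [0.081 0.047] 2.3
bar ((0.5832388997077942, -0.3557114005088806), (0.027599046006798744, 0.06689245253801346), 77.00843811035156)
wood ((0.522576093673706, 0.2461305558681488), (0.18829984962940216, 0.18808485567569733), 3.2027416229248047) [[0.42331913 0.33476603]
 [0.4338273  0.1469749 ]
 [0.6218331  0.15749508]
 [0.6113249  0.3452862 ]]
```

View pics/cad.png

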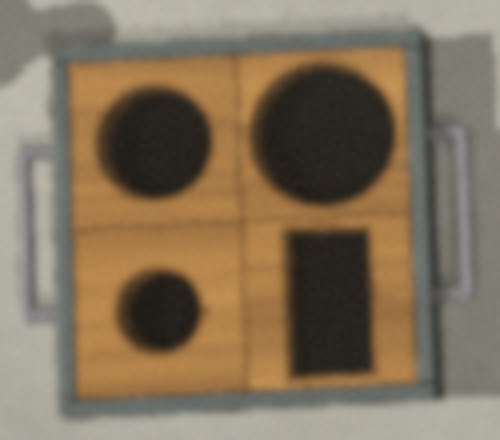

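The wells agree with the caddy geometry: wood square centre (0.5225, 0.246), rotated 3.2°. Next, the tool axes.

```bash
cat > go.py <<'E'
import sys
from h import *
s=readout.get_state(); M=R.from_quat(s["tcp_rot"]).as_matrix()
print("t",round(s["time"],2),"p",s["eef_pos"].round(4),"op",round(s["opening"],3),"F",s["contact_force"].round(1),"q",s["qpos"].round(2))
print("axes\n",M.round(3)," yaw of tool y deg",np.degrees(np.arctan2(M[1,1],M[0,1])).round(2))
if len(sys.argv)>3:
    d=np.array([float(a) for a in sys.argv[1:4]])-s["eef_pos"]
    print("shift cm in tool axes",(M.T@d*100).round(2))
E
python3 go.py .4675 -.2161 .15
```

```text
t 0.3 p [0.2507 0.6264 0.2308] op 0.996 F [ 0.2 -0.7 -0.5] q [ 1.04  0.29  1.58 -0.    1.28 -0.15]
axes
 [[-0.     0.372  0.928]
 [-0.001  0.928 -0.372]
 [-1.    -0.001 -0.   ]]  yaw of tool y deg 68.18
shift cm in tool axes [  8.14 -70.16  51.44]
```

>>> drive_tool:
  steps:
    - [0, 0, 0, -8.5, 1]
    - [0, 0, 0, -8.5, 1]
    - [0, 0, 0, -4.8, 1]
    - [0, -4, 2, 0, 1]
    - [0, -4, 2, 0, 1]
    - [0, -4, 2, 0, 1]
    - [0, -4, 2, 0, 1]
    - [0, -4, 2, 0, 1]
    - [0, -4, 2, 0, 1]
    - [0, -4, 2, 0, 1]
  force: 40

```text
time: 1.3
eef_pos: [0.3912, 0.345, 0.2315]
tcp_rot: [0.0, 0.707, 0.0, 0.707]
contact_force: [-0.1, -0.0, 0.3]
opening: 0.998
```

>>> drive_tool:
  steps:
    - [0, -4, 2, 0, 1]
    - [0, -4, 2, 0, 1]
    - [0, -4, 2, 0, 1]
    - [0, -4, 0, 0, 1]
    - [0, -4, 0, 0, 1]
    - [0, -4, 0, 0, 1]
    - [0, -4, 0, 0, 1]
    - [0, -4, 0, 0, 1]
    - [0, -4, 0, 0, 1]
    - [0, -4, 0, 0, 1]

```text
time: 2.3
eef_pos: [0.4504, -0.055, 0.2316]
tcp_rot: [0.0, 0.707, -0.0, 0.707]
contact_force: [0.7, -0.1, -0.5]
opening: 1.001
```

```bash
python3 go.py .4675 -.2161 .052
```

```text
t 2.3 p [ 0.4504 -0.055   0.2316] op 1.001 F [ 0.7 -0.1 -0.5] q [-0.35 -0.22  2.1   0.    1.27 -1.92]
axes
 [[ 0.001  0.     1.   ]
 [-0.     1.    -0.   ]
 [-1.    -0.     0.001]]  yaw of tool y deg 89.98
shift cm in tool axes [ 17.97 -16.1    1.7 ]
```

>>> drive_tool:
  steps:
    - [0, -4, 0.5, 0, 1]
    - [0, -4, 0.5, 0, 1]
    - [1, -4, 0.5, 0, 1]
    - [2, -4.1, 0.2, 0, 1]
    - [4, 0, 0, 0, 1]
    - [4, 0, 0, 0, 1]
    - [1.5, 0, 0, 0, 1]
    - [0, 0, 0, 0, 1]

```text
time: 3.1
eef_pos: [0.4654, -0.2132, 0.103]
tcp_rot: [0.002, 0.709, 0.001, 0.705]
contact_force: [0.0, 0.9, 0.3]
opening: 0.999
```

```bash
python3 go.py .4675 -.2161 .052; python3 -c "
from h import *
s=read_camera('scene');cv2.imwrite('pics/s1.png',cv2.resize(s['frame'][90:240,190:390,::-1],None,fx=3.5,fy=3.5))"
```

```text
t 3.1 p [ 0.4654 -0.2132  0.103 ] op 0.999 F [0.  0.9 0.3] q [-0.63  0.08  2.07 -0.    1.   -2.2 ]
axes
 [[-0.006  0.001  1.   ]
 [ 0.004  1.    -0.001]
 [-1.     0.004 -0.006]]  yaw of tool y deg 89.95
shift cm in tool axes [ 5.1  -0.31  0.24]
```

View pics/s1.png

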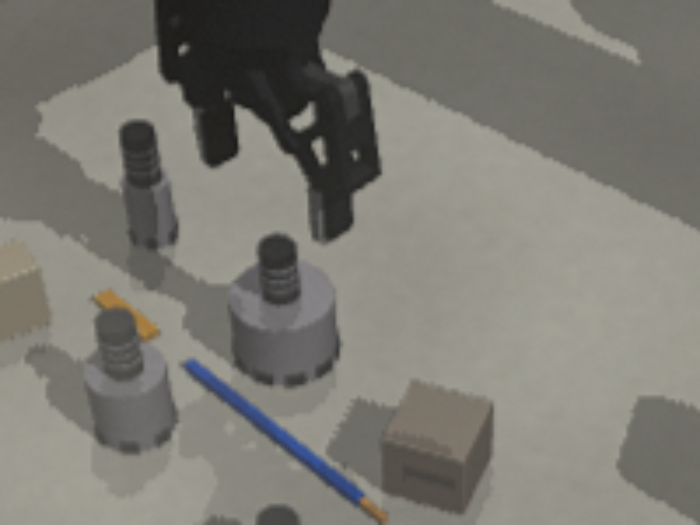

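The gripper straddles the large hub, with the hub cap at crop (277,250) between the fingertips at (217,160) and (332,235).

>>> drive_tool:
  steps:
    - [2.5, 0, 0, 0, 1]
    - [2.5, 0, 0, 0, 1]
    - [0, 0, 0, 0, 1]
    - [0, 0, 0, 0, 1]

```text
time: 3.55
eef_pos: [0.4685, -0.2149, 0.0579]
tcp_rot: [-0.0, 0.707, -0.0, 0.708]
contact_force: [0.7, -0.2, -0.3]
opening: 1.002
```

>>> drive_tool:
  steps:
    - [0.5, -0.1, -0.1, 0, 0.6]
    - [0, 0, 0, 0, 0.3]
    - [0, 0, 0, 0, 0]
    - [0, 0, 0, 0, 0]
    - [0, 0, 0, 0, 0]
    - [0, 0, 0, 0, 0]
    - [0, 0, 0, 0, 0]
  force: 45

```text
time: 4.25
eef_pos: [0.4669, -0.2159, 0.0519]
tcp_rot: [-0.0, 0.707, -0.0, 0.707]
contact_force: [-0.4, -0.3, 3.0]
opening: 0.242
```

>>> drive_tool:
  steps:
    - [-1, 0, 0, 0, 0]
    - [-2, 0, 0, 0, 0]
    - [-4, 0, 0, 0, 0]
    - [-3, 0, 0, 0, 0]
    - [-2, 2, 0.5, 0, 0]
    - [0, 3, 0.8, 0, 0]
    - [0, 4, 1, 0, 0]
    - [0, 4, 1, 0, 0]
    - [0, 4, 1, 0, 0]
    - [0, 4, 1, 0, 0]

```text
time: 5.25
eef_pos: [0.5183, -0.0033, 0.1699]
tcp_rot: [0.001, 0.708, 0.0, 0.706]
contact_force: [1.4, -0.7, -4.8]
opening: 0.242
```

>>> drive_tool:
  steps:
    - [0, 4, 1, 0, 0]
    - [0, 4, 1, 0, 0]
    - [0, 4, 1, 0, 0]
    - [0, 4, 1, 0, 0]
    - [0, 3, 0.8, 0, 0]
    - [0, 2, 0.5, 0, 0]
    - [0, 1, 0.2, 0, 0]
    - [0, 0, 0, 0, 0]
    - [0, 0, 0, 0, 0]

```text
time: 6.15
eef_pos: [0.5739, 0.2138, 0.1705]
tcp_rot: [-0.0, 0.708, -0.0, 0.706]
contact_force: [-0.1, -0.4, -5.1]
opening: 0.243
```

```bash
python3 go.py .571 .2025 .10; python3 -c "
from h import *
s=read_camera('scene');cv2.imwrite('pics/s2.png',s['frame'][100:,220:,::-1])"
```

```text
t 6.15 p [0.5739 0.2138 0.1705] op 0.243 F [-0.1 -0.4 -5.1] q [ 0.19  0.21  1.79 -0.    1.15 -1.38]
axes
 [[-0.002  0.     1.   ]
 [-0.001  1.    -0.   ]
 [-1.    -0.001 -0.002]]  yaw of tool y deg 89.98
shift cm in tool axes [ 7.05 -1.12 -0.28]
```

View pics/s2.png

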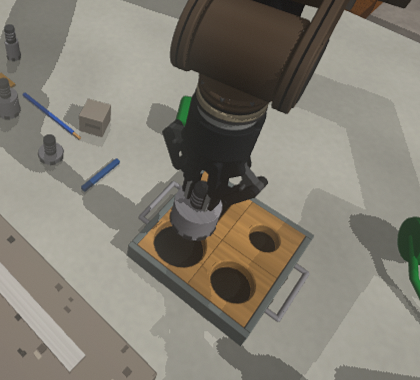

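The bit is held upright over the large well, bit at crop (195,220) and well at (180,245). Now I'll centre it and lower.

>>> drive_tool:
  steps:
    - [0, -1.1, -0.3, 0, 0]
    - [2, 0, 0, 0, 0]
    - [3, 0, 0, 0, 0]
    - [2, 0, 0, 0, 0]
    - [0, 0, 0, 0, 0]
    - [0, 0, 0, 0, 0]

```text
time: 6.8
eef_pos: [0.5717, 0.2024, 0.1016]
tcp_rot: [0.0, 0.707, -0.001, 0.707]
contact_force: [0.7, -0.2, -4.8]
opening: 0.237
```

>>> drive_tool:
  steps:
    - [1, 0, 0, 0, 0]
    - [1, 0, 0, 0, 0]
    - [0.7, 0, 0, 0, 0]
    - [0.4, 0, 0, 0, 0]
    - [0.2, 0, 0, 0, 0]
    - [0, 0, 0, 0, 0]
    - [0, 0, 0, 0, 0]

```text
time: 7.5
eef_pos: [0.572, 0.2037, 0.0685]
tcp_rot: [0.0, 0.707, -0.0, 0.707]
contact_force: [0.0, -0.3, -5.4]
opening: 0.243
```

>>> drive_tool:
  steps:
    - [0.1, 0, 0, 0, 0]
    - [0.1, 0, 0, 0, 0]
    - [0, 0, 0, 0, 0]
    - [0, 0, 0, 0, 0]

```text
time: 7.9
eef_pos: [0.5722, 0.2037, 0.068]
tcp_rot: [0.0, 0.707, -0.0, 0.707]
contact_force: [-4.0, -0.7, 4.8]
opening: 0.244
```

It's on the floor, with the vertical force changing sign. Release, rise and go to the medium bit.

>>> drive_tool:
  steps:
    - [0, 0, 0, 0, 0.4]
    - [0, 0, 0, 0, 0.7]
    - [0, 0, 0, 0, 0.7]
    - [0, 0, 0, 0, 0.7]
    - [-2, 0, 0, 0, 0.7]
    - [-4, 0, 0, 0, 0.7]
    - [-4, 0, 0, 0, 1]
    - [0, -3, 0, 0, 1]
    - [0, -4.5, 0, 0, 1]
    - [0, -4.5, 0, 0, 1]

```text
time: 8.9
eef_pos: [0.5718, 0.0828, 0.167]
tcp_rot: [-0.001, 0.706, 0.001, 0.708]
contact_force: [0.3, -0.0, 0.5]
opening: 0.995
```

>>> drive_tool:
  steps:
    - [0, -4.5, 0, 0, 1]
    - [0, -4.5, 0, 0, 1]
    - [0, -4.5, 0, 0, 1]
    - [0, -4.5, 0, 0, 1]
    - [0, -4.5, 0, 0, 1]
    - [0, -4.5, 0, 0, 1]
    - [0, -3, 0, 0, 1]
    - [0, -1, 0, 0, 1]
    - [0, 0, 0, 0, 1]
    - [0, 0, 0, 0, 1]

```text
time: 9.9
eef_pos: [0.5715, -0.2254, 0.166]
tcp_rot: [0.0, 0.707, 0.0, 0.707]
contact_force: [-0.2, -0.9, -0.2]
opening: 0.999
```

```bash
python3 go.py .5683 -.2311 .052; python3 -c "
from h import *
s=read_camera('scene');cv2.imwrite('pics/s3.png',s['frame'][60:,140:,::-1])"
```

```text
t 9.9 p [ 0.5715 -0.2254  0.166 ] op 0.999 F [-0.2 -0.9 -0.2] q [-0.54  0.22  1.79  0.    1.14 -2.11]
axes
 [[-0.    -0.     1.   ]
 [ 0.001  1.     0.   ]
 [-1.     0.001 -0.   ]]  yaw of tool y deg 90.01
shift cm in tool axes [11.4  -0.58 -0.32]
```

View pics/s3.png

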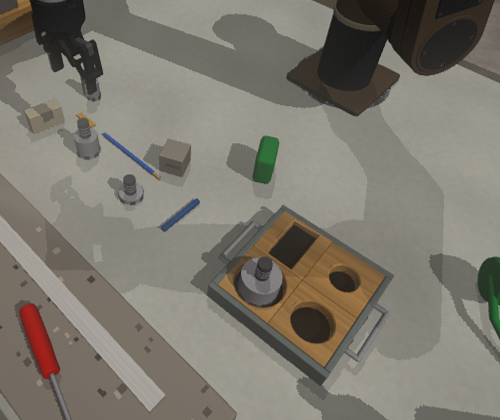

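The large bit is seated upright at crop (262,280). Now the medium bit.

>>> drive_tool:
  steps:
    - [0, -0.6, -0.3, 0, 1]
    - [3, 0, 0, 0, 1]
    - [4, 0, 0, 0, 1]
    - [3, 0, 0, 0, 1]
    - [1.4, 0, 0, 0, 1]
    - [0, 0, 0, 0, 1]
    - [0, 0, 0, 0, 1]

```text
time: 10.65
eef_pos: [0.5695, -0.2326, 0.0536]
tcp_rot: [-0.0, 0.707, -0.0, 0.708]
contact_force: [-0.5, -0.5, 0.6]
opening: 1.002
```

>>> drive_tool:
  steps:
    - [0.2, 0.1, -0.1, 0, 0.6]
    - [0, 0, 0, 0, 0.3]
    - [0, 0, 0, 0, 0]
    - [0, 0, 0, 0, 0]
    - [0, 0, 0, 0, 0]
    - [0, 0, 0, 0, 0]
    - [-1, 0, 0, 0, 0]
    - [-2, 0, 0, 0, 0]
    - [-4, 0, 0, 0, 0]
    - [-4, 0, 0, 0, 0]

```text
time: 11.65
eef_pos: [0.5662, -0.2308, 0.1597]
tcp_rot: [0.001, 0.708, 0.001, 0.706]
contact_force: [0.9, -1.0, -1.7]
opening: 0.239
```

>>> drive_tool:
  steps:
    - [-4, 0, 0, 0, 0]
    - [-1, 2, 0, 0, 0]
    - [0, 3.5, 0, 0, 0]
    - [0, 4.5, 0, 0, 0]
    - [0, 4.5, 0, 0, 0]
    - [0, 4.5, 0, 0, 0]
    - [0, 4.5, 0, 0, 0]
    - [0, 4.5, 0, 0, 0]
    - [0, 4.5, 0, 0, 0]
    - [0, 4.5, 0, 0, 0]

```text
time: 12.65
eef_pos: [0.5656, 0.1411, 0.2082]
tcp_rot: [-0.0, 0.708, 0.0, 0.706]
contact_force: [0.9, 0.1, -2.6]
opening: 0.243
```

>>> drive_tool:
  steps:
    - [0, 4.5, 0, 0, 0]
    - [0, 4.5, 0, 0, 0]
    - [0, 3.5, 0, 0, 0]
    - [0, 2, 0, 0, 0]
    - [0, 1, 0, 0, 0]
    - [0, 0, 0, 0, 0]
    - [0, 0, 0, 0, 0]

```text
time: 13.35
eef_pos: [0.5671, 0.2928, 0.2093]
tcp_rot: [-0.0, 0.708, -0.001, 0.707]
contact_force: [0.4, -0.8, -2.2]
opening: 0.245
```

```bash
python3 go.py .566 .2945 .10
```

```text
t 13.35 p [0.5671 0.2928 0.2093] op 0.245 F [ 0.4 -0.8 -2.2] q [ 0.32  0.23  1.69 -0.    1.23 -1.25]
axes
 [[-0.002  0.     1.   ]
 [-0.001  1.    -0.   ]
 [-1.    -0.001 -0.002]]  yaw of tool y deg 89.97
shift cm in tool axes [10.93  0.18 -0.1 ]
```

>>> drive_tool:
  steps:
    - [2, 0.2, -0.1, 0, 0]
    - [4, 0, 0, 0, 0]
    - [3, 0, 0, 0, 0]
    - [2, 0, 0, 0, 0]
    - [1, 0, 0, 0, 0]
    - [1, 0, 0, 0, 0]
    - [0.6, 0, 0, 0, 0]
    - [0, 0, 0, 0, 0]
    - [0, 0, 0, 0, 0]

```text
time: 14.25
eef_pos: [0.5674, 0.2957, 0.0754]
tcp_rot: [0.0, 0.707, 0.0, 0.708]
contact_force: [0.1, -0.2, -2.2]
opening: 0.244
```

>>> drive_tool:
  steps:
    - [0.3, -0.1, -0.1, 0, 0]
    - [0.3, 0, 0, 0, 0]
    - [0.2, 0, 0, 0, 0]
    - [0, 0, 0, 0, 0]
    - [0, 0, 0, 0, 0]

```text
time: 14.75
eef_pos: [0.566, 0.2947, 0.067]
tcp_rot: [0.0, 0.707, -0.0, 0.707]
contact_force: [-2.0, -1.0, 1.0]
opening: 0.244
```

>>> drive_tool:
  steps:
    - [0, 0, 0, 0, 0.4]
    - [0, 0, 0, 0, 0.7]
    - [0, 0, 0, 0, 0.7]
    - [0, 0, 0, 0, 0.7]
    - [-2, 0, 0, 0, 0.7]
    - [-4, 0, 0, 0, 0.7]
    - [-4, 0, 0, 0, 1]
    - [-1, -3, -0.5, 0, 1]
    - [0, -4.5, -0.75, 0, 1]
    - [0, -4.5, -0.75, 0, 1]

```text
time: 15.75
eef_pos: [0.5458, 0.1738, 0.1775]
tcp_rot: [-0.0, 0.706, 0.001, 0.708]
contact_force: [0.3, 0.0, -0.6]
opening: 1.0
```

>>> drive_tool:
  steps:
    - [0, -4.5, -0.75, 0, 1]
    - [0, -4.5, -0.75, 0, 1]
    - [0, -4.5, -0.75, 0, 1]
    - [0, -4.5, -0.75, 0, 1]
    - [0, -4.5, -0.75, 0, 1]
    - [0, -4.5, -0.75, 0, 1]
    - [0, -4.5, -0.75, 0, 1]
    - [0, -4.5, -0.75, 0, 1]
    - [0, -4.5, -0.75, 0, 1]
    - [0, -4.5, -0.75, 0, 1]

```text
time: 16.75
eef_pos: [0.47, -0.2773, 0.1766]
tcp_rot: [0.0, 0.707, -0.0, 0.707]
contact_force: [0.7, 0.1, 0.5]
opening: 1.0
```

>>> drive_tool:
  steps:
    - [0, -4.5, -0.75, 0, 1]
    - [0, -2.5, -0.5, 0, 1]
    - [0, 0, 0, 0, 1]
    - [0, 0, 0, 0, 1]

```text
time: 17.15
eef_pos: [0.4577, -0.3456, 0.1761]
tcp_rot: [0.001, 0.707, -0.0, 0.707]
contact_force: [0.9, 0.7, -0.1]
opening: 1.0
```

```bash
python3 go.py .458 -.3546 .052
```

```text
t 17.15 p [ 0.4577 -0.3456  0.1761] op 1.0 F [ 0.9  0.7 -0.1] q [-0.82  0.12  1.88  0.    1.15 -2.39]
axes
 [[-0.     0.002  1.   ]
 [ 0.001  1.    -0.002]
 [-1.     0.001 -0.   ]]  yaw of tool y deg 89.9
shift cm in tool axes [12.41 -0.91  0.03]
```

>>> drive_tool:
  steps:
    - [0, -1, 0, 0, 1]
    - [3, 0, 0, 0, 1]
    - [4, 0, 0, 0, 1]
    - [3, 0, 0, 0, 1]
    - [2.3, 0, 0, 0, 1]
    - [0, 0, 0, 0, 1]
    - [0, 0, 0, 0, 1]

```text
time: 17.85
eef_pos: [0.4585, -0.3549, 0.0536]
tcp_rot: [-0.0, 0.707, 0.0, 0.707]
contact_force: [-0.1, -0.2, 0.0]
opening: 0.999
```

```bash
python3 go.py .458 -.356 .052; python3 -c "
from h import *
s=read_camera('scene');cv2.imwrite('pics/s4.png',cv2.resize(s['frame'][50:220,130:350,::-1],None,fx=3,fy=3))"
```

```text
t 17.85 p [ 0.4585 -0.3549  0.0536] op 0.999 F [-0.1 -0.2  0. ] q [-0.83  0.29  1.93 -0.    0.92 -2.41]
axes
 [[-0.    -0.001  1.   ]
 [ 0.     1.     0.001]
 [-1.     0.    -0.   ]]  yaw of tool y deg 90.06
shift cm in tool axes [ 0.16 -0.11 -0.05]
```

View pics/s4.png

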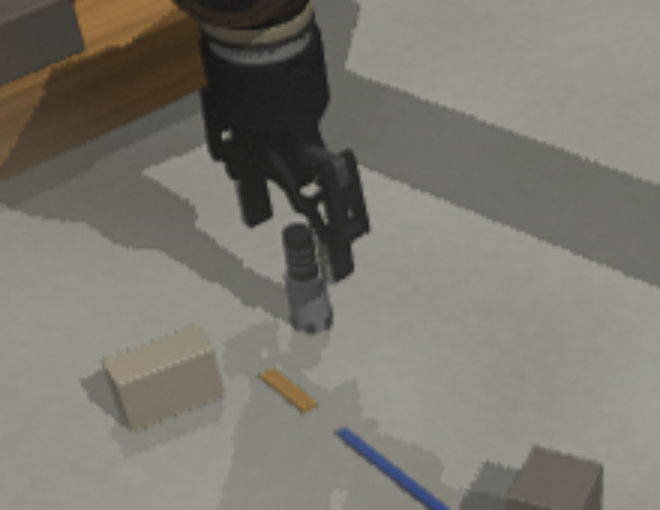

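The hub cap at crop (297,235) is at the midpoint of the fingertips. Close.

>>> drive_tool:
  steps:
    - [0.2, -0.1, 0, 0, 0.6]
    - [0, 0, 0, 0, 0.3]
    - [0, 0, 0, 0, 0]
    - [0, 0, 0, 0, 0]
    - [0, 0, 0, 0, 0]
    - [0, 0, 0, 0, 0]
    - [-1, 0, 0, 0, 0]
    - [-2, 0, 0, 0, 0]
    - [-4, 0, 0, 0, 0]
    - [-4, 0, 0, 0, 0]

```text
time: 18.9
eef_pos: [0.4571, -0.3555, 0.1612]
tcp_rot: [0.001, 0.708, 0.001, 0.706]
contact_force: [-0.0, -0.1, -1.2]
opening: 0.244
```

>>> drive_tool:
  steps:
    - [-3, 2, 0, 0, 0]
    - [0, 3.5, 0.5, 0, 0]
    - [0, 4.5, 0.5, 0, 0]
    - [0, 4.5, 0.5, 0, 0]
    - [0, 4.5, 0.2, 0, 0]
    - [0, 4.5, 0, 0, 0]
    - [0, 4.5, 0, 0, 0]
    - [0, 4.5, 0, 0, 0]
    - [0, 4.5, 0, 0, 0]
    - [0, 4.5, 0, 0, 0]

```text
time: 19.9
eef_pos: [0.4744, 0.0603, 0.1914]
tcp_rot: [0.0, 0.707, -0.0, 0.707]
contact_force: [0.1, 0.7, -1.6]
opening: 0.243
```

>>> drive_tool:
  steps:
    - [0, 4.5, 0, 0, 0]
    - [0, 4.5, 0, 0, 0]
    - [0, 4.5, 0, 0, 0]
    - [0, 4.5, 0, 0, 0]
    - [0, 3, 0, 0, 0]
    - [0, 2, 0, 0, 0]
    - [0, 0, 0, 0, 0]
    - [0, 0, 0, 0, 0]

```text
time: 20.7
eef_pos: [0.4747, 0.2884, 0.1909]
tcp_rot: [-0.001, 0.707, -0.0, 0.707]
contact_force: [2.0, 0.6, -1.2]
opening: 0.247
```

```bash
python3 go.py .4735 .2893 .10
```

```text
t 20.7 p [0.4747 0.2884 0.1909] op 0.247 F [ 2.   0.6 -1.2] q [ 0.36  0.06  1.91 -0.    1.17 -1.21]
axes
 [[-0.001 -0.001  1.   ]
 [-0.001  1.     0.001]
 [-1.    -0.001 -0.001]]  yaw of tool y deg 90.05
shift cm in tool axes [ 9.09  0.1  -0.12]
```

>>> drive_tool:
  steps:
    - [2, 0, -0.1, 0, 0]
    - [3, 0, 0, 0, 0]
    - [3, 0, 0, 0, 0]
    - [1.5, 0, 0, 0, 0]
    - [1, 0, 0, 0, 0]
    - [1, 0, 0, 0, 0]
    - [0, 0, 0, 0, 0]
    - [0, 0, 0, 0, 0]

```text
time: 21.5
eef_pos: [0.475, 0.2888, 0.0772]
tcp_rot: [0.0, 0.707, 0.0, 0.708]
contact_force: [0.8, 0.5, -2.1]
opening: 0.242
```

>>> drive_tool:
  steps:
    - [0.4, 0, -0.1, 0, 0]
    - [0.3, 0, 0, 0, 0]
    - [0.3, 0, 0, 0, 0]
    - [0, 0, 0, 0, 0]
    - [0, 0, 0, 0, 0]

```text
time: 22.0
eef_pos: [0.4738, 0.289, 0.0679]
tcp_rot: [0.0, 0.707, 0.0, 0.707]
contact_force: [-2.2, -0.8, 4.7]
opening: 0.243
```

>>> drive_tool:
  steps:
    - [0, 0, 0, 0, 0.4]
    - [0, 0, 0, 0, 0.7]
    - [0, 0, 0, 0, 0.7]
    - [0, 0, 0, 0, 0.7]
    - [-2, 0, 0, 0, 0.7]
    - [-4, 0, 0, 0, 0.7]
    - [-4, 0, 0, 0, 1]
    - [-2, -3, 0.5, 0, 1]
    - [0, -4.5, 0.75, 0, 1]
    - [0, -4.5, 0.75, 0, 1]

```text
time: 23.0
eef_pos: [0.4938, 0.1678, 0.1877]
tcp_rot: [-0.001, 0.706, 0.001, 0.708]
contact_force: [0.5, 0.4, -0.2]
opening: 1.0
```

>>> drive_tool:
  steps:
    - [0, -4.5, 0.75, 0, 1]
    - [0, -4.5, 0.75, 0, 1]
    - [0, -4.5, 0.75, 0, 1]
    - [0, -4.5, 0.75, 0, 1]
    - [0, -4.5, 0.75, 0, 1]
    - [0, -4.5, 0.75, 0, 1]
    - [0, -4.5, 0.75, 0, 1]
    - [0, -4.5, 0.75, 0, 1]
    - [0, -4.5, 0.75, 0, 1]
    - [0, -4.5, 0.75, 0, 1]

```text
time: 24.0
eef_pos: [0.568, -0.2834, 0.1861]
tcp_rot: [0.0, 0.707, -0.0, 0.707]
contact_force: [1.2, 0.2, 0.6]
opening: 0.998
```

>>> drive_tool:
  steps:
    - [0, -4.5, 0.75, 0, 1]
    - [0, -2.5, 0.5, 0, 1]
    - [0, 0, 0, 6.5, 1]
    - [0, 0, 0, 6.5, 1]
    - [0, 0, 0, 0, 1]
    - [0, 0, 0, 0, 1]

```text
time: 24.6
eef_pos: [0.5805, -0.3513, 0.186]
tcp_rot: [0.079, 0.703, -0.079, 0.703]
contact_force: [-0.0, 0.5, -0.1]
opening: 1.003
```

```bash
python3 go.py .5835 -.356 .02;  python3 - <<'E'
from h import *
s=read_camera('scene')
cv2.imwrite('pics/s5.png',s['frame'][40:,110:600,::-1])
im=s["frame"].astype(int); m=((im[:,:,0]-im[:,:,2]>22)&(im.mean(2)>100)).astype(np.uint8); m[:,:150]=0;m[:150]=0;m[200:]=0;m[:,210:]=0
cn=max(cv2.findContours(m,0,2)[0],key=cv2.contourArea); print(cv2.contourArea(cn),cv2.boundingRect(cn))
a=np.radians(-13);d=np.array([np.cos(a),np.sin(a)]);n=np.array([-d[1],d[0]])
for i,j in((1,1),(1,-1),(-1,-1),(-1,1)): print(np.round(proj(s,[*(np.array([.5835,-.356])+i*d*.035+j*n*.015),.045])))
E
```

```text
t 24.6 p [ 0.5805 -0.3513  0.186 ] op 1.003 F [-0.   0.5 -0.1] q [-0.69  0.33  1.61 -0.    1.21 -2.04]
axes
 [[-0.     0.223  0.975]
 [ 0.     0.975 -0.223]
 [-1.     0.    -0.   ]]  yaw of tool y deg 77.12
shift cm in tool axes [16.6  -0.39  0.41]
273.0 (164, 159, 36, 20)
[167. 178.]
[162. 170.]
[194. 158.]
[200. 166.]
```

View pics/s5.png

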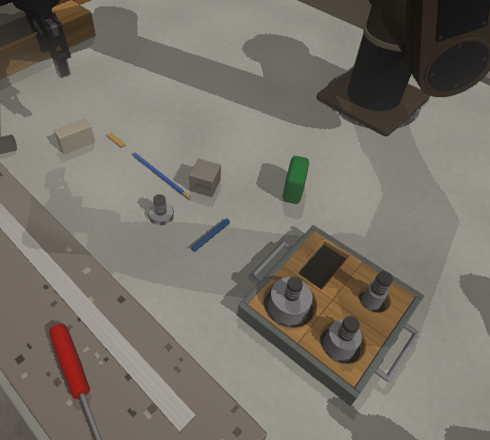

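All three bits stand upright in their own wells. The bar's predicted corners match its mask to about 2 px. Now descend on the bar.

>>> drive_tool:
  steps:
    - [0, -0.4, 0.4, 0, 1]
    - [4, 0, 0, 0, 1]
    - [4, 0, 0, 0, 1]
    - [4, 0, 0, 0, 1]
    - [3, 0, 0, 0, 1]
    - [1.6, 0, 0, 0, 1]
    - [0, 0, 0, 0, 1]
    - [0, 0, 0, 0, 1]

```text
time: 25.45
eef_pos: [0.5845, -0.3569, 0.0217]
tcp_rot: [0.08, 0.702, -0.08, 0.703]
contact_force: [-0.6, -0.7, 0.5]
opening: 1.0
```

```bash
python3 go.py .5835 -.356 .018
```

```text
t 25.45 p [ 0.5845 -0.3569  0.0217] op 1.0 F [-0.6 -0.7  0.5] q [-0.7   0.53  1.66 -0.    0.94 -2.04]
axes
 [[ 0.002  0.225  0.974]
 [-0.001  0.974 -0.225]
 [-1.    -0.001  0.002]]  yaw of tool y deg 77.01
shift cm in tool axes [ 0.37  0.07 -0.12]
```

>>> drive_tool:
  steps:
    - [0.3, 0.1, -0.1, 0, 0.7]
    - [0, 0, 0, 0, 0.4]
    - [0, 0, 0, 0, 0.1]
    - [0, 0, 0, 0, 0.1]
    - [0, 0, 0, 0, 0.1]
    - [0, 0, 0, 0, 0.1]
    - [-1, 0, 0, 0, 0.1]
    - [-2, 0, 0, 0, 0.1]
    - [-4, 0, 0, 0, 0.1]
    - [-4, 0, 0, 0, 0.1]

```text
time: 26.45
eef_pos: [0.5814, -0.3538, 0.1262]
tcp_rot: [0.081, 0.704, -0.079, 0.701]
contact_force: [0.8, -0.9, -2.1]
opening: 0.341
```

>>> drive_tool:
  steps:
    - [-3, 0, 0, -4, 0.1]
    - [-3, 0, 0, -6, 0.1]
    - [0, 0, 0, -6, 0.1]
    - [0, 0, 0, 0, 0.1]
    - [0, 2, -0.2, 0, 0.1]
    - [0, 3.5, -0.5, 0, 0.1]
    - [0, 4.5, -0.6, 0, 0.1]
    - [0, 4.5, -0.6, 0, 0.1]
    - [0, 4.5, -0.6, 0, 0.1]
    - [0, 4.5, -0.6, 0, 0.1]

```text
time: 27.45
eef_pos: [0.5377, -0.1198, 0.1852]
tcp_rot: [-0.017, 0.708, 0.018, 0.706]
contact_force: [0.4, 0.1, -1.4]
opening: 0.342
```

>>> drive_tool:
  steps:
    - [0, 4.5, -0.6, 0, 0.1]
    - [0, 4.5, -0.6, 0, 0.1]
    - [0, 4.5, -0.6, 0, 0.1]
    - [0, 4.5, -0.6, 0, 0.1]
    - [0, 4.5, -0.6, 0, 0.1]
    - [0, 4.5, -0.6, 0, 0.1]
    - [0, 3, -0.4, 0, 0.1]
    - [0, 1.5, -0.2, 0, 0.1]
    - [0, 0, 0, 0, 0.1]
    - [0, 0, 0, 0, 0.1]

```text
time: 28.45
eef_pos: [0.4809, 0.1898, 0.1864]
tcp_rot: [-0.019, 0.707, 0.018, 0.706]
contact_force: [1.1, 0.2, -1.9]
opening: 0.343
```

```bash
python3 go.py .479 .197 .07; python3 -c "
from h import *
s=read_camera('scene');cv2.imwrite('pics/s6.png',cv2.resize(s['frame'][190:450,330:570,::-1],None,fx=2.2,fy=2.2))"
```

```text
t 28.45 p [0.4809 0.1898 0.1864] op 0.343 F [ 1.1  0.2 -1.9] q [ 0.18 -0.02  2.   -0.    1.16 -1.44]
axes
 [[-0.002 -0.051  0.999]
 [-0.001  0.999  0.051]
 [-1.    -0.001 -0.002]]  yaw of tool y deg 92.95
shift cm in tool axes [11.64  0.74 -0.13]
```

View pics/s6.png

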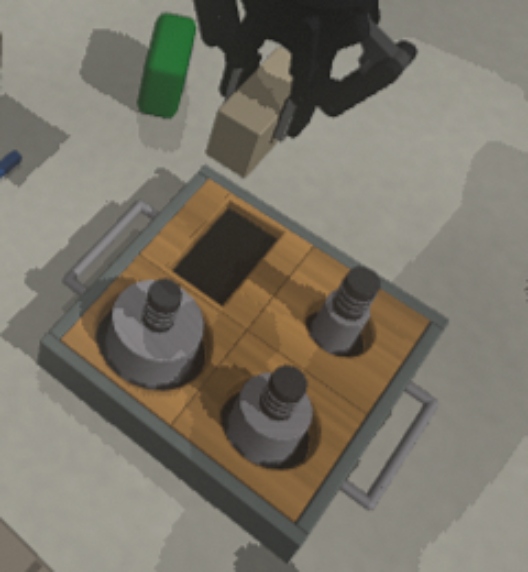

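The bar hangs level and in line above the oblong recess, recess at crop (230,255). Lower it to just above.

>>> drive_tool:
  steps:
    - [2, 0.7, -0.1, 0, 0.1]
    - [4, 0, 0, 0, 0.1]
    - [3, 0, 0, 0, 0.1]
    - [1.8, 0, 0, 0, 0.1]
    - [0.8, 0, 0, 0, 0.1]
    - [0, 0, 0, 0, 0.1]
    - [0, 0, 0, 0, 0.1]

```text
time: 29.2
eef_pos: [0.4811, 0.1969, 0.0724]
tcp_rot: [-0.018, 0.706, 0.018, 0.708]
contact_force: [0.3, -0.8, -2.5]
opening: 0.345
```

```bash
python3 go.py .479 .197 .044; python3 -c "
from h import *
s=read_camera('scene');cv2.imwrite('pics/s7.png',cv2.resize(s['frame'][220:390,340:540,::-1],None,fx=3.5,fy=3.5))"
```

```text
t 29.2 p [0.4811 0.1969 0.0724] op 0.345 F [ 0.3 -0.8 -2.5] q [ 0.19  0.14  2.07 -0.    0.93 -1.43]
axes
 [[ 0.002 -0.051  0.999]
 [ 0.     0.999  0.051]
 [-1.     0.     0.002]]  yaw of tool y deg 92.91
shift cm in tool axes [ 2.84  0.02 -0.21]
```

View pics/s7.png

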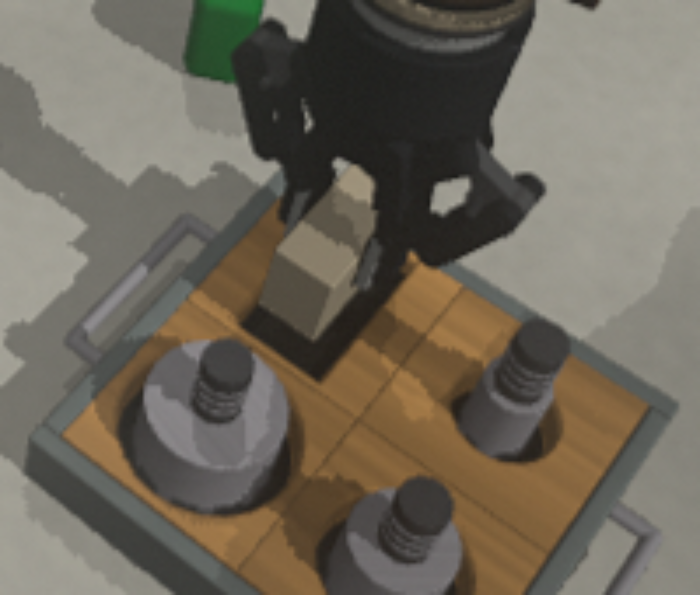

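The bar's near end, bottom corner at crop (313,338), is inside the recess outline, whose corner is at (320,380), with margin on both sides. Lower it the rest of the way.

>>> drive_tool:
  steps:
    - [0.8, 0, -0.2, 0, 0.1]
    - [0.8, 0, 0, 0, 0.1]
    - [0.6, 0, 0, 0, 0.1]
    - [0.3, 0, 0, 0, 0.1]
    - [0.2, 0, 0, 0, 0.1]
    - [0, 0, 0, 0, 0.1]
    - [0, 0, 0, 0, 0.1]

```text
time: 29.95
eef_pos: [0.4782, 0.1973, 0.0444]
tcp_rot: [-0.018, 0.707, 0.018, 0.707]
contact_force: [-0.2, 1.2, -1.3]
opening: 0.346
```

>>> drive_tool:
  steps:
    - [0.1, 0, 0, 0, 0.1]
    - [0.1, 0, 0, 0, 0.1]
    - [0, 0, 0, 0, 0.1]
    - [0, 0, 0, 0, 0.1]

```text
time: 30.35
eef_pos: [0.4782, 0.1974, 0.0444]
tcp_rot: [-0.019, 0.707, 0.018, 0.707]
contact_force: [-6.4, -1.0, 11.1]
opening: 0.343
```

Firm contact at the expected height of 0.044. Release and back away.

>>> drive_tool:
  steps:
    - [-0.1, 0, 0, 0, 0.5]
    - [0, 0, 0, 0, 0.6]
    - [0, 0, 0, 0, 0.6]
    - [0, 0, 0, 0, 0.6]
    - [-2, 0, 0, 0, 0.6]
    - [-4, 0, 0, 0, 0.6]
    - [-4, 0, 0, 0, 0.6]
    - [-4, 0, 0, 0, 1]
    - [-2, -3, 0, 0, 1]
    - [0, -4.5, 0, 0, 1]

```text
time: 31.35
eef_pos: [0.4842, 0.1231, 0.208]
tcp_rot: [-0.02, 0.704, 0.02, 0.71]
contact_force: [0.5, -0.5, 0.2]
opening: 0.995
```

>>> drive_tool:
  steps:
    - [0, -4.5, 0, 0, 1]
    - [0, -4.5, 0, 0, 1]
    - [0, -4.5, 0, 0, 1]
    - [0, -4.5, 0, 0, 1]
    - [0, -4.5, 0, 0, 1]
    - [0, -4.5, 0, 0, 1]
    - [0, 0, 0, 0, 1]
    - [0, 0, 0, 0, 1]

```text
time: 32.15
eef_pos: [0.4956, -0.1479, 0.2029]
tcp_rot: [-0.017, 0.707, 0.018, 0.707]
contact_force: [0.2, 0.5, -0.2]
opening: 1.002
```

```bash
python3 go.py
python3 - <<'E'
from h import *
s=read_camera('scene');t=read_camera('top')
a=cv2.resize(s['frame'][150:450,200:560,::-1],None,fx=1.5,fy=1.5)
b=cv2.resize(t['frame'][200:310,140:265,::-1],(250,220)); a[:220,-250:]=b
cv2.imwrite('pics/s8.png',a)
for n,x,y,z in [("L",.572,.2037,.097),("M",.566,.2947,.097),("S",.4738,.289,.097),("bar",.4782,.1974,.071)]: print(n,"expect top px",np.round(proj(t,[x,y,z]),1),"scene",np.round(proj(s,[x,y,z]),1))
g=t["frame"].mean(2)
for n,u,v in [("stub",351.6,228.9)]: 
    m=g[223:235,346:358]<85; yy,xx=np.nonzero(m); print(xx.mean()+346,yy.mean()+223)
E
```

```text
t 32.15 p [ 0.4956 -0.1479  0.2029] op 1.002 F [ 0.2  0.5 -0.2] q [-0.49 -0.04  1.99  0.    1.19 -2.11]
axes
 [[-0.001 -0.05   0.999]
 [ 0.001  0.999  0.05 ]
 [-1.     0.001 -0.001]]  yaw of tool y deg 92.84
L expect top px [214.7 229.8] scene [404.  322.6]
M expect top px [171.5 232.3] scene [460.3 362.2]
S expect top px [172.8 276. ] scene [493.3 317.4]
bar expect top px [218.8 274.7] scene [435.7 291.3]
351.82142857142856 228.64285714285714
```

View pics/s8.png

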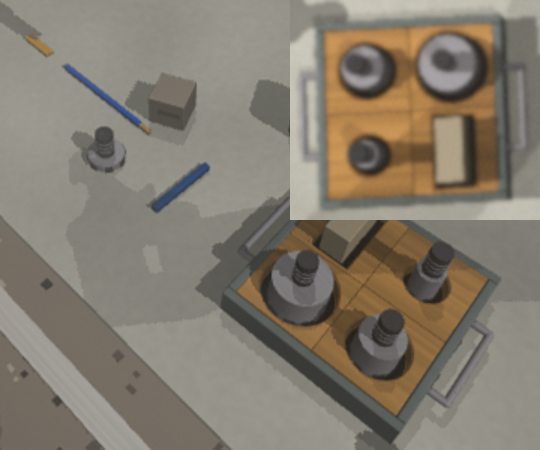

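The scene caps measure L (404.7,324.7), M (460.7,363.3) and S (494,318.7), within about 2 px of where fully seated bits should appear. The bar lies within its recess, and the stub and offcut haven't moved.

```bash
python3 -c "
from plant import sign_off; print(sign_off())"
```

```text
the job is handed in; nothing more can be done
None
```

I stood the large, medium and small core bits, hub up, each in the well of its own size. The dressing bar then went flat into the oblong recess. I handed the job in at about 32 s of the 118 s allowed, with the gripper clear of everything.

**Seating:** each piece met its floor at the height expected from where it was gripped, within about 1 mm. The highest force I saw was about 13 N, when pressing the bar home. In the last pictures the three hub caps were within about 2 px of where fully seated bits should appear, and the bar lay inside its recess.

**Left alone:** the stub is unmoved, with its hub within 0.3 px of where it started. I checked the offcut only by eye, and it looks unmoved.

**Disagreements:** before picking, the two cameras differed by about 2–4 px (roughly 3–5 mm) on where the hubs were. That was too small to matter for the grasps or the fits. No check failed.

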